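# Park the slicer's hand guard past its spring catch

## Task

The onions are sliced: put the vegetable slicer's black hand guard away in its parking bay at the handle end. Hold the orange spring bar down with the fingertips so that its stop tooth drops out of the way, and while it is down push the guard (its ear stands out over the bar) past the tooth until it is fully home and the tooth has sprung up behind it; then come clear. Only press and push: do not squeeze the guard or shove it hard, do not pull up the white food pusher that sits in it, and leave the salt shaker, the lemon and the onion half where they are.

Things in the scene. Friction and masses are not known exactly. Their poses are not given: they have to be found in the camera images.
- slicer: White flat vegetable slicer, does not shift; 320 mm long (its y), 152 mm wide (x -91 to +61 mm); grey loop handle at the parking-bay end reaches y = +206 mm. Origin on the worktop under the deck's middle; its y is the way the guard travels to the bay, its x points away from the robot. On its robot side a white beam (30 mm wide, top 34 mm above the worktop) carries the orange bar.
- bar_top (a point): Middle of the top of the orange spring bar, 46 mm above the worktop when up, at slicer x -76, y 0 mm. The bar is 28 mm wide (slicer x) and 118 mm long (slicer y -60 to +58 mm). It may be pressed anywhere on its length, and fingers may slide along it.
- tooth_top (a point): Top of the orange stop tooth, one piece with the bar, beside the bar's bay-side end in the guard's track: slicer x -54, y 63 to 71 mm (the point at 67), 46 mm above the worktop when up; it goes down with the bar.
- catch_bar (a joint): How far the orange bar is pressed straight down: 0 up (tooth blocks the guard both ways), 0.009 m = bottom stop. Spring: 3.5 N to start, 8 N at the bottom. Tooth clear of the guard from 0.005 m on; it springs up by itself when the bar is let go and nothing is above the tooth. While over the tooth, the guard itself keeps the bar about 5 mm down.
- ear (a point): Middle of the rear face of the guard's push ear: an upright black tab, 8 mm thick, at the guard's tail, sticking out over the beam and bar (slicer x -92 to -48 mm, 50 to 76 mm above the worktop, 4 mm over the bar when up). The face looks along slicer -y; push it to +y. The guard reaches 90 mm ahead of this face; its food pusher tops out 89 mm above the worktop.
- guard (a joint): How far the black hand guard has slid along slicer +y: 0 = open end, 0.195 m = home at the end of the bay. Slides with 1 to 2 N. With the bar up the tooth stops it at 0.133 m; from 0.133 to 0.191 it lies over the tooth; from 0.191 the tooth can spring up behind it and lock it in. The ear's rear face is at slicer y = guard value - 0.140 m.
- pusher (a joint): How far the loose white food pusher (65 mm disc with a 32 mm knob) is pulled up out of the guard's round chimney: 0 = down in it. It rides along with the guard.
- salt_shaker: Glass salt shaker with a grey cap, 44 mm across, 90 mm tall, upright on the worktop in front of the bay end of the slicer; origin at the centre of its underside. Leave alone.
- lemon: Yellow lemon, 71x53x51 mm, behind the slicer; origin at its underside. Leave alone.
- onion_half: Half a red onion, 68x89x41 mm, behind the slicer; origin at its underside. Leave alone.

How it is judged:
By the outcome, as a careful person would: the job done as asked, in the order asked, and still so for the second after the job is handed in, with the robot touching nothing.
It also fails if it takes over 38 s, if anything falls off the work surface, if the arm or the gripper's body presses on something with over 40 N, if the wrist force passes 120 N, or if a joint passes its speed limit or range.

## Robot

A 6-joint arm with a two-finger parallel gripper is mounted at the origin on a cart in front of the work surface, level with it; the furniture and walls round the work are solid. World frame = base frame: x ahead of the robot, y to its left, z up, the work surface at z = 0. Lengths are in mm, angles in rad, forces in N, time in s.
With the tool pointing down it reaches from about 225 to 725 mm from the base axis. Payload 3.1 kg.
Tool frame: the origin (TCP) lies at the very end of the fingers, on their centre line; the grasp point (between the pads) lies 19 mm behind it (r.grip_point_offset is the z of the grasp point in the tool frame, in mm); z points along the fingers, y is the line along which they close (so a half turn about z gives the same grasp; the last joint's range is limited). The gripper opens to 85 mm and grips with 20 to 120 N. Pads are 22 mm wide; open, the fingers measure 114 mm over their backs; the gripper's body (76 mm by 85 mm) begins 54 mm behind the grasp point. The pads swing forward as they close: fully open they stand 13 mm farther back than shut.
Start: joints at [-1.255, 0.048, 0.099, 1.622, 0, 1.443], TCP at [225.406, -474.141, 231.312] pointing down, gripper open.
Joint ranges: [-2.91, 2.91], [-0.99, 1.94], [-1.21, 1.42], [-2.12, 2.29], [-1.49, 1.47], [-3.14, 3.14]. Speed limits (rad/s): [2.79, 2.79, 3.14, 3.14, 3.14, 3.14].

## Interface

Orientations are given as a unit quaternion [w, x, y, z].
In Python, from workcell import readout, grab_frame, order, find_in, cut_out, r gives the robot as it stands.
- The arm moves only by the shell command python3 -m inch 'ROWS' [FORCE]. ROWS is JSON, a list of rows, each an object with "hand": the opening, from 0 (shut) to 1 (fully open); "xyz": the shift along the world's x, y, z in units of 30 mm (1.0 is 30 mm), a list of three; "spin": the turn about the world's z in rad. In form: [{"hand": hand, "xyz": [tx, ty, tz], "spin": spin}, ...]. A call has 1 to 20 rows; each row is the pose to reach, as a shift and turn from the pose commanded when the call began; what a row does not reach only later rows make up. A row lasts 1/10 s, in which the tool goes at most 50 mm and 8.59 degrees, less where a joint would pass 70% of its speed; a pose out of reach is approached as far as the arm can. A call with a gripper value outside its range is refused whole. The fingers move at their own pace and stop on an object; FORCE is the grip in N (left out, the last holds). Time passes only in rows, so rows that repeat a pose let the fingers close. It gives the time, the measured TCP pose, the force, the opening and the grip force at its end, in the units of the state.
- readout.read_state(): the state, without advancing time (a new reading comes with each control period).
- grab_frame(name): name is "scene" or "side" or "wrist"; returns a dict with "frame" (400x640x3 uint8, blue, green, red), "z_map" (400x640 float32, mm along the optical axis (not along the pixel's ray), 0 where there is no reading), "K" (3x3 intrinsics, pixels), "xyz" and "rotation" of the camera in the world. Camera axes: x right, y down, z forward; pixel columns grow to the right and rows downward; lengths in mm; the calibration is good to about 2 mm. The wrist camera is an equidistant fisheye: a pixel r from the principal point sees the ray r / f radians off the axis. A picture is of the moment at which its call begins.
- order.job_done(): hands the job in; it is judged then, once.
Trained networks look in the newest picture that a camera, given by its name, has taken for a name from the list of things; names that differ only in an ending like _2 or _b are one class to them, and where a whole thing is asked for, a point or a joint stands for the part that bears it (a point fixed in the world has none). Each returns a list of dicts, best first, with "confidence" (0 to 1); they miss things now and then, are a little off and sometimes report something else, mostly with a low value. They report only what shows in the picture. A call takes as long as a camera call.
- find_in(camera, target): "location" ([column, row] as shares, 0 to 1, of the picture: columns of its width, rows of its height, amid what is visible of it).
- cut_out(camera, target): "pixels" (400x640 bool, what is visible of it) and "location" ([column, row] as shares, 0 to 1, of the picture: columns of its width, rows of its height, amid what is visible of it).
The state is a dict: "t": time; "joint_pos": joint angles; "qd": joint speeds; "joint_efforts": joint torques, N m; "eef_pos": TCP position; "ee_rot": TCP orientation; "wrist_force": force on the tool from outside, world axes, zero at the start; "moment": the same for the moment, N m; "finger_gap": finger opening in mm; "grip_force": force on a finger pad.
Only numpy, scipy, OpenCV 4.12 (cv2) and the standard library are available. Lean on these libraries where they do the work, as an engineer would, in place of code of your own. Each camera call takes 0.05 s, during which the arm holds its last target. There are 200 camera calls.

## Working session

There is one attempt and no reset: what is moved stays moved. The work goes in short steps, Python scripts to look and compute and a shell command to move; the robot and the scene stay as the last step left them, time stands still between calls to the robot, and variables do not carry over. Pictures are saved under pics/ and viewed, at most 10 in all, crops included, and the job is handed in when it is done.

```bash
mkdir -p pics; cat > h.py <<'E'
import numpy as np, cv2
from workcell import readout, grab_frame, order, find_in, cut_out, r
def deproj(f,u,v,z=None):
    K=f["K"]; u=np.asarray(u,float);v=np.asarray(v,float)
    z=f["z_map"][v.astype(int),u.astype(int)] if z is None else z
    p=np.stack([(u-K[0][2])/K[0][0]*z,(v-K[1][2])/K[1][1]*z,z],-1)
    return p@R(f).T+np.array(f["xyz"])
def R(f):
    q=np.array(f["rotation"],float)
    if q.shape==(3,3): return q
    from scipy.spatial.transform import Rotation as Ro
    return Ro.from_quat(q[[1,2,3,0]]).as_matrix()
E
python3 - <<'E'
from h import *
ims=[]
for c in ["scene","side"]:
    f=grab_frame(c); im=f["frame"].copy(); print(c,f["xyz"])
    for n in ["slicer","bar_top","tooth_top","ear","guard","salt_shaker","lemon","onion_half"]:
        d=find_in(c,n)
        if d:
            u,v=d[0]["location"][0]*640,d[0]["location"][1]*400
            print(n,round(d[0]["confidence"],2),round(u),round(v),deproj(f,u,v).round(0))
    d=cut_out(c,"bar_top")
    if d:
        v,u=np.nonzero(d[0]["pixels"]); p=deproj(f,u,v); p=p[f["z_map"][v,u]>0]
        print("bar",len(p),p.mean(0).round(1),np.percentile(p,[2,50,98],axis=0).round(0))
    cv2.imwrite(f"pics/{c}.png",im)
s=readout.read_state(); print(s)
E
```

```text
scene [ 66.6385789  628.54683607 857.40590785]
slicer 0.77 311 230 [511.  52.  38.]
bar_top 0.92 339 236 [453.  34.  44.]
tooth_top 0.61 337 236 [454.  37.  43.]
ear 0.6 327 203 [518. -16.  61.]
guard 0.96 326 205 [516.  -6.  63.]
salt_shaker 0.9 334 282 [387. 146.  61.]
lemon 0.69 261 213 [629.  78.  38.]
onion_half 0.59 284 185 [651. -29.  30.]
bar 706 [453.8  33.   43.8] [[439. -31.  35.]
 [453.  34.  45.]
 [475.  91.  48.]]
side [145.48087258 684.52572218 448.82469108]
slicer 0.61 319 231 [509.  76.  37.]
bar_top 0.61 358 228 [450.  43.  47.]
tooth_top 0.64 356 229 [453.  45.  46.]
ear 0.9 340 199 [516.  -8.  65.]
guard 0.71 344 199 [509. -12.  64.]
salt_shaker 0.9 361 266 [390. 151.  52.]
lemon 0.92 257 214 [635.  88.  39.]
onion_half 0.76 286 193 [652. -28.  33.]
bar 751 [453.6  37.4  46.1] [[439. -30.  38.]
 [453.  39.  48.]
 [477.  94.  49.]]
{'t': 1.0, 'joint_pos': array([-1.25481244e+00,  4.79874169e-02,  9.92423586e-02,  1.62199346e+00,
        1.69225726e-05,  1.44301842e+00]), 'qd': array([-0.00012353,  0.00191891, -0.00123995, -0.00085134, -0.00116152,
       -0.00076613]), 'joint_efforts': array([ 4.66789879e-04, -3.38653564e+01,  3.20167994e+01,  1.11062094e-03,
       -2.50722096e-04, -4.88023488e-08]), 'eef_pos': array([ 225.4112062 , -474.15979133,  231.33937832]), 'ee_rot': array([2.79795333e-05, 9.75485255e-01, 2.20064800e-01, 1.11396463e-05]), 'wrist_force': array([0.38649703, 1.31211475, 0.0648031 ]), 'moment': array([0.05664661, 0.06595576, 0.03864251]), 'grip_force': 0.0, 'finger_gap': 85.84979661276417}
```

```bash
python3 - <<'E'
from h import *
from scipy.optimize import least_squares
for c in ["scene","side"]:
    f=grab_frame(c); d=cut_out(c,"bar_top")[0]["pixels"]
    v,u=np.nonzero(d); p=deproj(f,u,v); p=p[(f["z_map"][v,u]>0)]
    q=p[(p[:,2]>40)&(p[:,2]<52)][:,:2].astype(np.float32)
    print(c,len(q),cv2.minAreaRect(q))
    vx,vy,x,y=cv2.fitLine(q,cv2.DIST_HUBER,0,.01,.01).ravel(); print(np.degrees(np.arctan2(vy,vx)),x,y)
    # guard: points above 50..
    g=cut_out(c,"guard")[0]["pixels"]; v,u=np.nonzero(g); p=deproj(f,u,v); p=p[p[:,2]>40]
    print("guard",np.percentile(p,[1,50,99],axis=0).round(0).tolist())
    im=f["frame"]; cv2.imwrite(f"pics/{c}2.png",cv2.resize(im[140:320,200:440],None,fx=3.3,fy=3.3,interpolation=cv2.INTER_CUBIC))
E
```

```text
scene 624 ((455.6529235839844, 30.196002960205078), (135.04855346679688, 38.239646911621094), 82.17566680908203)
84.65234 453.96384 27.107342
guard [[438.0, -58.0, 43.0], [514.0, -9.0, 60.0], [577.0, 29.0, 88.0]]
side 667 ((453.6893615722656, 32.12496566772461), (135.39459228515625, 37.12006759643555), 80.54212188720703)
81.51888 452.85913 36.392014
guard [[437.0, -56.0, 44.0], [509.0, -7.0, 63.0], [574.0, 30.0, 90.0]]
```

View pics/scene2.png

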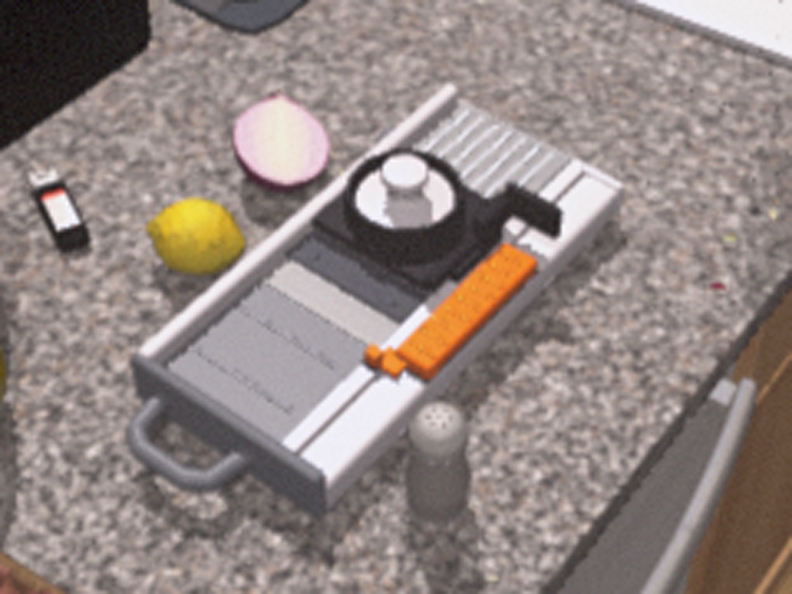

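View pics/side2.png

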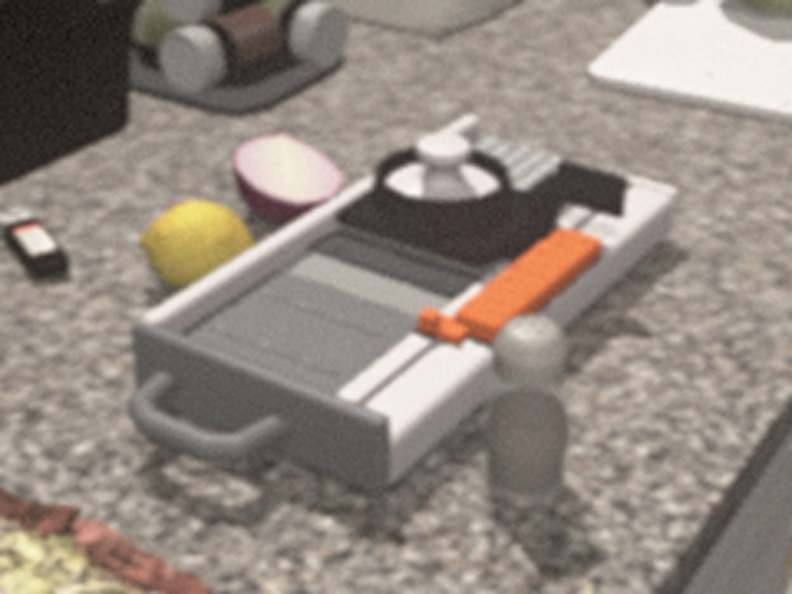

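```bash
cat > fit.py <<'E'
from h import *
from scipy.optimize import minimize
res=[]
def rect(x0,x1,y0,y1): return np.array([[x0,y0],[x1,y0],[x1,y1],[x0,y1]],float)
S=4
for c in ["scene","side"]:
    f=grab_frame(c); hsv=cv2.cvtColor(f["frame"],cv2.COLOR_BGR2HSV)
    m=cv2.inRange(hsv,(5,140,90),(20,255,255)); n,l,st,_=cv2.connectedComponentsWithStats(m)
    v,u=np.mgrid[0:400,0:640]; p=deproj(f,u,v)
    m[(np.hypot(p[...,0]-453,p[...,1]-35)>110)]=0
    M=cv2.resize(m[140:320,200:440],None,fx=S,fy=S,interpolation=cv2.INTER_LINEAR)>127
    Rm=R(f);K=f["K"]
    def proj(P):
        q=(P-np.array(f["xyz"]))@Rm; return np.stack([K[0][0]*q[:,0]/q[:,2]+K[0][2],K[1][1]*q[:,1]/q[:,2]+K[1][2]],1)
    def cost(w):
        x,y,t=w[0],w[1],np.radians(w[2]); ex=np.array([np.cos(t),np.sin(t)]); ey=np.array([-np.sin(t),np.cos(t)])
        I=np.zeros(M.shape,np.uint8)
        for rc,zb in ((rect(-14,14,-60,58),36),(rect(17,27,63,71),37),(rect(4,17,58,71),37)):
            if zb is None: continue
            q=np.array([x,y])+rc[:,:1]*ex+rc[:,1:]*ey
            P=np.vstack([np.c_[q,np.full(4,46.)],np.c_[q,np.full(4,float(zb))]])
            h=cv2.convexHull((((proj(P)-[200,140]+.5)*S-.5)).astype(np.float32)).round().astype(np.int32)
            cv2.fillPoly(I,[h],1)
        I=I>0; return 1-(I&M).sum()/(I|M).sum()
    best=min((minimize(cost,[453,33,a],method="Nelder-Mead",options=dict(initial_simplex=[[453,33,a],[461,33,a],[453,43,a],[453,33,a+4]])) for a in(-12,-8,-4)),key=lambda o:o.fun)
    print(c,best.x.round(2),round(best.fun,3)); res.append(best.x)
    x,y,t=best.x; t=np.radians(t); 
    g=cut_out(c,"guard")[0]["pixels"]; vv,uu=np.nonzero(g); P=p[vv,uu]-[x,y,0]
    L=np.c_[P[:,0]*np.cos(t)+P[:,1]*np.sin(t)-76,-P[:,0]*np.sin(t)+P[:,1]*np.cos(t),P[:,2]]
    e=L[(L[:,0]<-50)&(L[:,0]>-95)&(L[:,2]>52)]; print("ear local",len(e),np.percentile(e,[3,50,97],axis=0).round(1).tolist())
    e=L[L[:,2]>80]; print("knob",len(e),np.median(e,axis=0).round(1)); print("guard front",np.percentile(L[(L[:,0]>-40)&(L[:,0]<40)],[2,98],axis=0).round(1).tolist())
E
python3 fit.py
```

```text
scene [454.41  23.16  -1.17] 0.112
ear local 288 [[-91.5, -80.1, 52.4], [-57.8, -73.8, 63.1], [-50.7, -2.2, 76.4]]
knob 141 [  0.8 -35.4  85.6]
guard front [[-37.9, -79.6, 39.8], [38.3, 5.7, 87.3]]
side [456.29  21.91   0.61] 0.184
ear local 478 [[-93.0, -76.6, 52.7], [-61.1, -70.5, 62.6], [-51.4, 3.6, 77.7]]
knob 142 [ -3.9 -30.6  88.4]
guard front [[-39.3, -74.1, 46.7], [36.3, 6.2, 89.7]]
```

```bash
python3 -m inch '[{"hand":0,"xyz":[1.5,2.6,0],"spin":0.14},{"hand":0,"xyz":[2.5,4.2,-0.3],"spin":0.28},{"hand":0,"xyz":[3.3,5.6,-0.7],"spin":0.42},{"hand":0,"xyz":[4.2,7.1,-1.1],"spin":0.56},{"hand":0,"xyz":[5.0,8.6,-1.5],"spin":0.70},{"hand":0,"xyz":[5.9,10,-1.9],"spin":0.84},{"hand":0,"xyz":[6.8,11.5,-2.3],"spin":0.98},{"hand":0,"xyz":[7.65,12.8,-2.7],"spin":1.124},{"hand":0,"xyz":[7.65,12.8,-2.7],"spin":1.124},{"hand":0,"xyz":[7.65,12.8,-2.7],"spin":1.124},{"hand":0,"xyz":[7.65,12.8,-2.7],"spin":1.124},{"hand":0,"xyz":[7.65,12.8,-2.7],"spin":1.124}]' 20
python3 - <<'E'
from h import *
s=readout.read_state(); print(s["eef_pos"],s["ee_rot"],s["wrist_force"],s["finger_gap"])
f=grab_frame("wrist"); cv2.imwrite("pics/w1.png",f["frame"])
f=grab_frame("side"); cv2.imwrite("pics/s3.png",cv2.resize(f["frame"][80:320,180:500],None,fx=2.5,fy=2.5))
E
```

```text
t: 2.7
eef_pos: [454.7, -90.8, 150.6]
ee_rot: [0.0, 0.708, 0.706, -0.0]
wrist_force: [-0.3, 0.5, 0.7]
finger_gap: 0.1
grip_force: 0.0
[454.72097335 -90.83179631 150.59844954] [ 2.39306219e-04  7.08312096e-01  7.05899306e-01 -2.95544819e-04] [-0.26782481  0.5261538   0.74384693] 0.08260831485953134
```

View pics/w1.png

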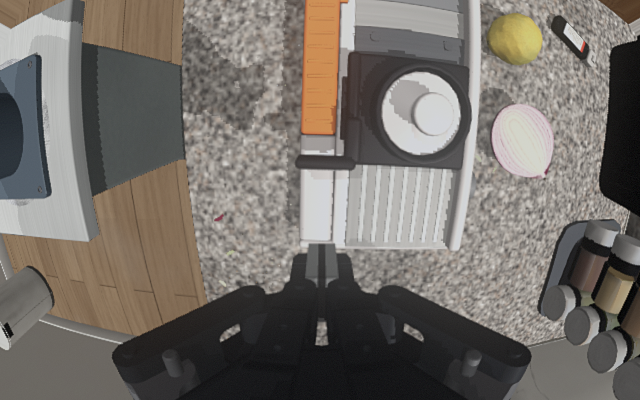

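View pics/s3.png

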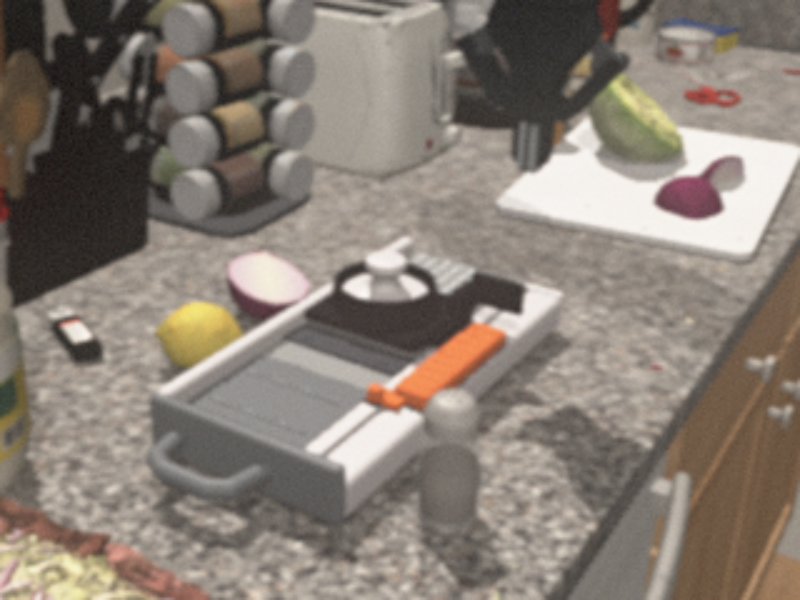

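Wrist view: bar at columns 303–340 (rows 0–134), ear across (297–353, 155–168), fingers at (321, 250), well aligned with the bar. I'll turn those pixels into positions.

```bash
python3 - <<'E'
from h import *
f=grab_frame("wrist");K=f["K"];Rm=R(f)
for n,u,v,z in [("bar rear L",303,134,46),("bar rear R",335,134,46),("bar far L",307,20,46),("bar far R",341,20,46),("ear rear L",298,166,76),("ear rear R",352,166,76),("slicer end",320,246,34)]:
    a=np.array([(u-K[0][2])/K[0][0],(v-K[1][2])/K[1][1]]);t=np.hypot(*a)
    d=Rm@np.array([*(a/t*np.sin(t)),np.cos(t)]); o=np.array(f["xyz"])
    print(n,(o+d*(z-o[2])/d[2]).round(1),f["z_map"][v,u])
E
```

```text
bar rear L [440.3 -36.5  46. ] 254.96507
bar rear R [465.9 -36.7  46. ] 258.7718
bar far L [444.1  57.3  46. ] 214.4272
bar far R [471.1  57.3  46. ] 223.65889
ear rear L [438.1 -57.2  76. ] 219.61426
ear rear R [476.9 -57.4  76. ] 219.69724
slicer end [ 453.2 -139.7   34. ] 147.7898
```

```bash
python3 -m inch '[{"hand":0,"xyz":[-0.08,0,-1.2],"spin":-0.03},{"hand":0,"xyz":[-0.08,0,-2.2],"spin":-0.03},{"hand":0,"xyz":[-0.08,0,-2.9],"spin":-0.03},{"hand":0,"xyz":[-0.08,0,-3.2],"spin":-0.03},{"hand":0,"xyz":[-0.08,0.2,-3.2],"spin":-0.03},{"hand":0,"xyz":[-0.08,0.4,-3.2],"spin":-0.03},{"hand":0,"xyz":[-0.08,0.5,-3.2],"spin":-0.03},{"hand":0,"xyz":[-0.08,0.6,-3.2],"spin":-0.03},{"hand":0,"xyz":[-0.08,0.7,-3.2],"spin":-0.03},{"hand":0,"xyz":[-0.08,0.8,-3.2],"spin":-0.03},{"hand":0,"xyz":[-0.08,0.9,-3.2],"spin":-0.03},{"hand":0,"xyz":[-0.07,1.0,-3.2],"spin":-0.03},{"hand":0,"xyz":[-0.07,1.1,-3.2],"spin":-0.03},{"hand":0,"xyz":[-0.07,1.2,-3.2],"spin":-0.03}]'
```

```text
t: 4.25
eef_pos: [452.9, -54.0, 54.3]
ee_rot: [0.0, 0.719, 0.695, 0.0]
wrist_force: [0.7, -0.6, 0.2]
finger_gap: 0.1
grip_force: 0.7
```

```bash
python3 -m inch '[{"hand":0,"xyz":[0,0.15,0],"spin":0},{"hand":0,"xyz":[0,0.3,0],"spin":0},{"hand":0,"xyz":[0.01,0.45,0],"spin":0},{"hand":0,"xyz":[0.01,0.6,0],"spin":0},{"hand":0,"xyz":[0.02,0.75,0],"spin":0},{"hand":0,"xyz":[0.02,0.9,0],"spin":0},{"hand":0,"xyz":[0.03,1.05,0],"spin":0},{"hand":0,"xyz":[0.04,1.2,0],"spin":0},{"hand":0,"xyz":[0.04,1.3,0],"spin":0},{"hand":0,"xyz":[0.04,1.3,0],"spin":0}]'
python3 - <<'E'
from h import *
f=grab_frame("side"); cv2.imwrite("pics/s4.png",cv2.resize(f["frame"][140:280,230:430],None,fx=4,fy=4))
E
```

```text
t: 5.25
eef_pos: [453.7, -14.3, 54.2]
ee_rot: [-0.001, 0.718, 0.696, 0.0]
wrist_force: [-0.2, -0.6, -0.2]
finger_gap: -0.1
grip_force: 0.0
```

View pics/s4.png

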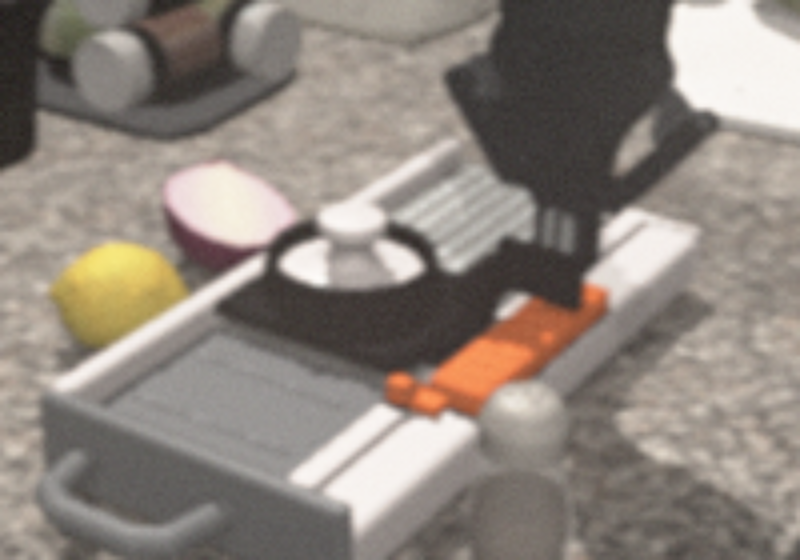

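Guard has moved along; fingertips (~565, 260) stand behind the ear, over the bar's rear part. Press down now.

```bash
python3 -m inch '[{"hand":0,"xyz":[0,-0.08,0],"spin":0},{"hand":0,"xyz":[0,-0.08,-0.15],"spin":0},{"hand":0,"xyz":[0,-0.08,-0.27],"spin":0},{"hand":0,"xyz":[0,-0.08,-0.33],"spin":0},{"hand":0,"xyz":[0,-0.08,-0.39],"spin":0},{"hand":0,"xyz":[0,-0.08,-0.45],"spin":0},{"hand":0,"xyz":[0,-0.08,-0.5],"spin":0},{"hand":0,"xyz":[0,-0.08,-0.5],"spin":0}]'
```

```text
t: 6.1
eef_pos: [453.9, -17.7, 39.8]
ee_rot: [0.0, 0.719, 0.695, -0.0]
wrist_force: [-2.6, -0.2, 6.6]
finger_gap: 0.3
grip_force: 3.0
```

```bash
python3 -m inch '[{"hand":0,"xyz":[0,0,-0.04],"spin":0},{"hand":0,"xyz":[0,0.1,-0.04],"spin":0},{"hand":0,"xyz":[0,0.2,-0.04],"spin":0},{"hand":0,"xyz":[0.01,0.3,-0.04],"spin":0},{"hand":0,"xyz":[0.01,0.4,-0.04],"spin":0},{"hand":0,"xyz":[0.02,0.5,-0.04],"spin":0},{"hand":0,"xyz":[0.02,0.6,-0.04],"spin":0},{"hand":0,"xyz":[0.02,0.7,-0.04],"spin":0},{"hand":0,"xyz":[0.03,0.8,-0.04],"spin":0},{"hand":0,"xyz":[0.03,0.9,-0.04],"spin":0},{"hand":0,"xyz":[0.03,1.0,-0.04],"spin":0},{"hand":0,"xyz":[0.04,1.1,-0.04],"spin":0},{"hand":0,"xyz":[0.04,1.2,-0.04],"spin":0}]'
```

```text
t: 7.4
eef_pos: [456.6, 16.1, 39.5]
ee_rot: [0.003, 0.719, 0.695, -0.001]
wrist_force: [-0.6, -5.0, 6.6]
finger_gap: 0.0
grip_force: 3.8
```

```bash
python3 -m inch '[{"hand":0,"xyz":[0,0.1,0],"spin":0},{"hand":0,"xyz":[0,0.2,0],"spin":0},{"hand":0,"xyz":[0.01,0.3,0],"spin":0},{"hand":0,"xyz":[0.01,0.4,0],"spin":0},{"hand":0,"xyz":[0.02,0.5,0],"spin":0},{"hand":0,"xyz":[0.02,0.6,0],"spin":0},{"hand":0,"xyz":[0.02,0.7,0],"spin":0},{"hand":0,"xyz":[0.03,0.8,0],"spin":0},{"hand":0,"xyz":[0.03,0.9,0],"spin":0},{"hand":0,"xyz":[0.03,1.0,0],"spin":0},{"hand":0,"xyz":[0.04,1.1,0],"spin":0},{"hand":0,"xyz":[0.04,1.2,0],"spin":0},{"hand":0,"xyz":[0.04,1.3,0],"spin":0},{"hand":0,"xyz":[0.04,1.4,0],"spin":0},{"hand":0,"xyz":[0.04,1.5,0],"spin":0}]'
```

```text
t: 8.9
eef_pos: [458.2, 61.3, 39.5]
ee_rot: [0.003, 0.719, 0.695, -0.001]
wrist_force: [0.1, -5.8, 5.3]
finger_gap: -0.0
grip_force: 3.8
```

Home is expected near y ≈ 67; creep in 1 mm rows, then check the force.

```bash
python3 -m inch '[{"hand":0,"xyz":[0,0.04,0],"spin":0},{"hand":0,"xyz":[0,0.08,0],"spin":0},{"hand":0,"xyz":[0,0.12,0],"spin":0},{"hand":0,"xyz":[0,0.15,0],"spin":0}]'; python3 -m inch '[{"hand":0,"xyz":[0,0.03,0],"spin":0},{"hand":0,"xyz":[0,0.05,0],"spin":0}]'
```

```text
t: 9.3
eef_pos: [458.3, 65.8, 39.5]
ee_rot: [0.003, 0.719, 0.695, -0.0]
wrist_force: [0.2, -5.2, 5.7]
finger_gap: -0.4
grip_force: 3.7
t: 9.5
eef_pos: [458.4, 67.3, 39.5]
ee_rot: [0.003, 0.719, 0.695, -0.0]
wrist_force: [-0.4, -5.8, 4.4]
finger_gap: 0.2
grip_force: 3.7
```

```bash
python3 -m inch '[{"hand":0,"xyz":[0,0.03,0],"spin":0},{"hand":0,"xyz":[0,0.03,0],"spin":0}]'; python3 -m inch '[{"hand":0,"xyz":[0,0.03,0],"spin":0},{"hand":0,"xyz":[0,0.03,0],"spin":0}]'
```

```text
t: 9.7
eef_pos: [458.4, 68.3, 39.6]
ee_rot: [0.003, 0.719, 0.695, -0.0]
wrist_force: [1.2, -5.6, 4.9]
finger_gap: -0.2
grip_force: 3.5
t: 9.9
eef_pos: [458.4, 68.4, 39.6]
ee_rot: [0.004, 0.719, 0.695, -0.001]
wrist_force: [0.0, -7.6, 6.1]
finger_gap: 0.0
grip_force: 4.9
```

```bash
python3 - <<'E'
from h import *
f=grab_frame("side"); cv2.imwrite("pics/s5.png",cv2.resize(f["frame"][140:280,230:430],None,fx=4,fy=4))
E
```

```text
(no output)
```

View pics/s5.png

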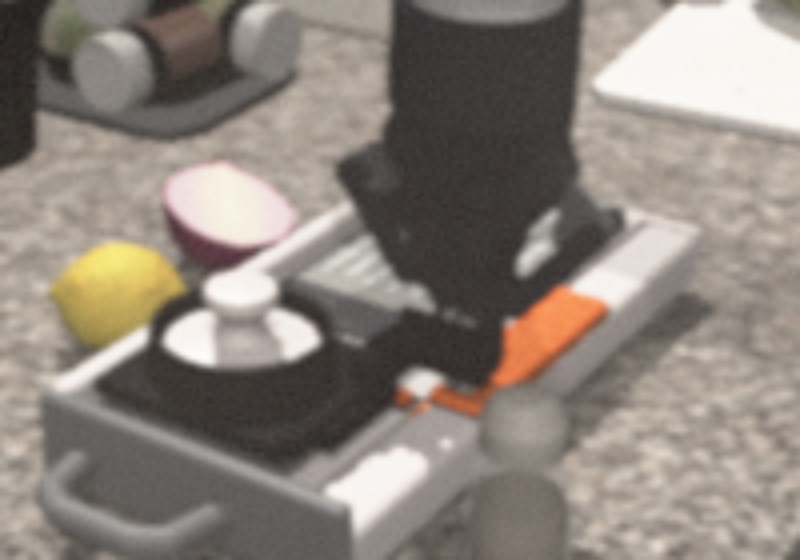

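The guard looks home (ear at ~(450, 340), guard against the handle end) and y has stalled with force rising. One small nudge to confirm, then let the bar up, back off and lift.

```bash
python3 -m inch '[{"hand":0,"xyz":[0,0.03,0],"spin":0},{"hand":0,"xyz":[0,0.03,0],"spin":0}]'; python3 -m inch '[{"hand":0,"xyz":[0,-0.06,0],"spin":0},{"hand":0,"xyz":[0,-0.06,0.15],"spin":0},{"hand":0,"xyz":[0,-0.06,0.3],"spin":0},{"hand":0,"xyz":[0,-0.2,0.5],"spin":0},{"hand":0,"xyz":[0,-0.5,0.9],"spin":0},{"hand":0,"xyz":[0,-0.6,2],"spin":0},{"hand":0,"xyz":[0,-1.2,3.2],"spin":0},{"hand":0,"xyz":[0,-2.4,4],"spin":0},{"hand":0,"xyz":[0,-3.6,4.5],"spin":0},{"hand":0,"xyz":[0,-4.8,4.5],"spin":0},{"hand":0,"xyz":[0,-4.8,4.5],"spin":0},{"hand":0,"xyz":[0,-4.8,4.5],"spin":0}]'
python3 - <<'E'
from h import *
f=grab_frame("side"); cv2.imwrite("pics/s6.png",cv2.resize(f["frame"][140:280,230:430],None,fx=4,fy=4))
f=grab_frame("wrist"); cv2.imwrite("pics/w6.png",f["frame"])
E
python3 fit.py
```

```text
t: 10.15
eef_pos: [458.3, 68.4, 39.6]
ee_rot: [0.005, 0.719, 0.695, -0.002]
wrist_force: [-0.0, -10.0, 6.0]
finger_gap: -0.1
grip_force: 6.2
t: 11.35
eef_pos: [456.2, -72.4, 173.4]
ee_rot: [-0.0, 0.719, 0.695, 0.0]
wrist_force: [0.2, 1.2, -0.1]
finger_gap: -0.3
grip_force: 0.0
scene [453.54  23.41  -1.79] 0.237
ear local 295 [[-90.1, 57.3, 52.6], [-57.9, 63.4, 64.2], [-50.5, 134.9, 76.4]]
knob 165 [  2.8 102.3  86. ]
guard front [[-37.8, 58.8, 35.8], [38.4, 144.0, 87.1]]
side [454.75  21.51   1.9 ] 0.347
ear local 395 [[-87.6, 61.7, 52.6], [-64.5, 65.4, 65.2], [-50.4, 102.6, 78.0]]
knob 193 [  5.8 103.6  88.4]
guard front [[-34.7, 61.2, 44.8], [37.0, 143.8, 89.5]]
```

View pics/s6.png

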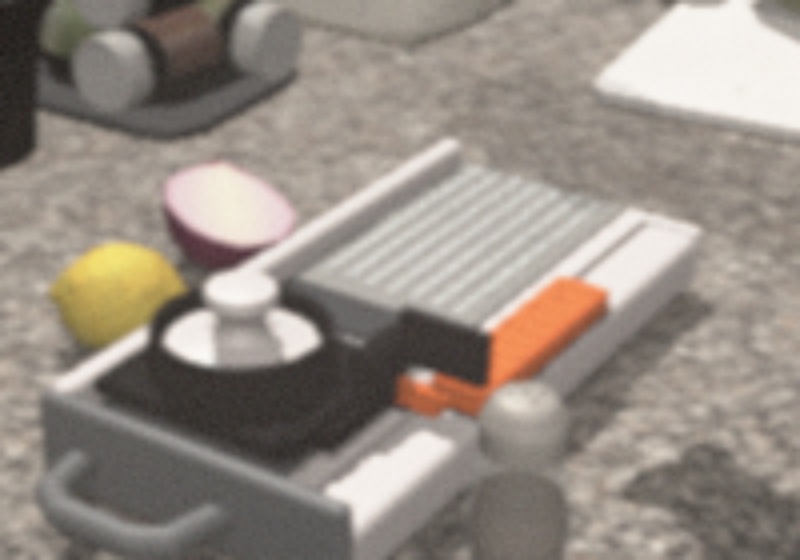

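View pics/w6.png

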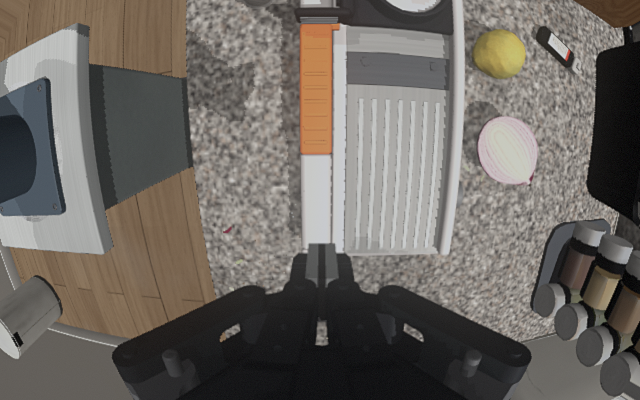

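The guard is in its bay with the pusher still down, the tooth block at ~(415, 392) is raised again behind it, and the shaker, lemon and onion are where they were. The arm is clear, so I'm handing in.

```bash
python3 -c "
from h import *
print(order.job_done())"
```

```text
the job is handed in; nothing more can be done
None
```

The guard is parked in its bay at about 0.195 m. In the last pictures the stop tooth is up behind it and the arm is clear, and I've handed the job in; no verdict came back.

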